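Thread the stage guide rod through both carriage bushings and hold it

ROBOT

A 7-joint arm with a two-finger parallel gripper is mounted at the origin on the work surface. World frame = base frame: x ahead of the robot, y to its left, z up, the work surface at z = 0. Lengths are in m, angles in rad, forces in N, time in s.
With the tool pointing down it reaches from about 0.35 to 0.9 m from the base axis. Payload 8.1 kg.
Tool frame: the origin (TCP) lies at the very end of the fingers, on their centre line; the grasp point (between the pads) lies 19 mm behind it; z points along the fingers, y is the line along which they close (so a half turn about z gives the same grasp; the last joint's range is limited). The gripper opens to 92 mm and grips with 3 to 60 N. Pads are 19 mm wide; open, the fingers measure 130 mm over their backs; the gripper's body (75 mm by 190 mm) begins 47 mm behind the grasp point.
Start: joints at [1.214, 0.434, 0.025, 1.573, -0.012, 1.134, -0.075], TCP at [0.157, -0.605, 0.227] pointing down, gripper open.
Joint ranges: [-2.62, 2.62], [-0.44, 2.09], [-1.27, 1.32], [0.08, 2.57], [-1.32, 4.46], [0.12, 2], [-2.74, 2.74]. Speed limits (rad/s): [2.22, 2.22, 3.01, 3.01, 3.14, 3.14, 3.14].

INTERFACE

Orientations are given as a rotation vector (axis times angle).
In Python, from cell import arm gives the robot as it stands.
- The arm moves only by the tool jog_arm, never from a script. Its argument "rows" is a list of rows, each a list of 3 entries, a list of its own where there are three numbers: the shift along the world's x, y, z in cm, then the turn, a rotation vector about the world's x, y, z in degrees, then the opening, from 0 (shut) to 1 (fully open). A call has 1 to 8 rows; each row is the pose to reach, as a shift and turn from the pose commanded when the call began; what a row does not reach only later rows make up. A row lasts 1/8 s, in which the tool goes at most 62.5 mm and 10.7 degrees, less where a joint would pass 70% of its speed; a pose out of reach is approached as far as the arm can. A call with a gripper value outside its range is refused whole. The fingers move at their own pace and stop on an object; "newtons" is the grip in N (left out, the last holds). Time passes only in rows, so rows that repeat a pose let the fingers close. It gives the time, the measured TCP pose, the force, the opening and the grip force at its end, in the units of the state.
- arm.observe(): the state, without advancing time (a new reading comes with each control period).
- arm.get_image(name): name is "scene" or "top" or "wrist"; returns a dict with "img" (400x640x3 uint8, red, green, blue), "depth" (400x640 float32, m along the optical axis (not along the pixel's ray), 0 where there is no reading), "fx", "fy", "cx", "cy" (pixels), "rvec" (rotation vector, rad) and "tvec" (3), from world to camera coordinates, as OpenCV has them; the wrist camera has in their place "mount" (4x4, takes a point from camera to tool coordinates, whose origin is the TCP and whose axes are the flange's). Camera axes: x right, y down, z forward; pixel columns grow to the right and rows downward; lengths in m; the calibration is good to about 2 mm. A picture is of the moment at which its call begins: read the wrist's pose just before it.
- arm.sign_off(): hands the job in; it is judged then, once.
The state is a dict: "clock": time; "joints": joint angles; "dq": joint speeds; "joint_efforts": joint torques, N m; "position": TCP position; "ee_rot": TCP orientation; "force": force on the tool from outside, world axes, zero at the start; "ft_torque": the same for the moment, N m; "width": opening from 0.0 (shut) to 1.0 (fully open); "gripper_force": force on a finger pad.
Only numpy, scipy, OpenCV 4.12 (cv2) and the standard library are available. Lean on these libraries where they do the work, as an engineer would, in place of code of your own. Each camera call takes 0.05 s, during which the arm holds its last target. There are 200 camera calls.

TASK

Take the long slim steel guide rod (not the thick one or the short one) out of the parts tray, and thread it through the first and then the second bushing of the microscope stage carriage, until its end sticks out 10 to 20 mm beyond the second bushing. Finish still gripping the rod there, steady and in line with the bushings, so that its set screws could be tightened: do not let it go. Leave the other rods in the tray and do not knock over the objectives or the oil bottle.

Things in the scene. Friction and masses are not known exactly. Their poses are not given: they have to be found in the camera images.
- guide_rod_mid (a point): Middle of the guide rod to be threaded: plain loose steel rod, 12 mm in diameter, 200 mm long over its hemispherical ends, about 170 g, the only rod that is both slim and long. Origin on its axis at half length; its axis is the y axis. It lies level across the tray's two ribs (axis 23 mm above the bench) and can roll if pushed sideways.
- guide_rod: The same guide rod: origin at its middle on its axis, axis along y.
- rod_end_a (a point): Extreme point of the guide rod's end at its +y (100 mm from the middle). Either end may lead.
- rod_end_b (a point): Extreme point of the guide rod's other end, at its -y (100 mm from the middle).
- thick_rod_mid (a point): Middle of a loose steel rod 20 mm in diameter, 200 mm long, in the tray: too thick, leave in the tray. Axis along its y.
- short_rod_mid (a point): Middle of a loose steel rod 12 mm in diameter but only 150 mm long, in the tray: leave in the tray. Axis along its y.
- tray: Open grey tray fixed to the bench, 250 (x) by 290 (y) mm, 32 high, walls and floor 5 mm; origin under its centre. Two dark ribs along x at y = -62 and +62 mm, 12 wide, tops 17 mm above the bench. Three rods lie across the ribs roughly along y, in lanes about 70 mm apart, in any order; fingers have 12 mm of clear room below a rod between the ribs. Small fittings lie near the y ends.
- carriage: Stage carriage fixed to the bench: grey base plate 110 (x) by 100 (y) by 12 mm with two black upright lugs, each 44 mm wide (x), 12 thick (y), top 97 mm above the bench, centred at y = -22 and +22 mm (outer faces at -28 and +28, 32 mm free between). Origin under the plate's centre on the bench, z up, y along the bushings' axis.
- bush_mid (a point): Point on the bushings' axis half-way between the lugs. Each lug has a horizontal through bushing, 15 mm hole with brass rim; both share one axis along the carriage's y, 75 mm above the bench. The holes have 2 mm chamfers on their -y sides, towards the tray; the rod may enter from either side.
- bush_right (a point): Centre of the bushing mouth on the outer face nearer the tray (carriage y = -28 mm).
- bush_left (a point): Centre of the bushing mouth on the opposite outer face (carriage y = +28 mm).
- objective_a: Microscope objective standing loose on the bench, 29 mm in diameter, 46 mm high; origin at its underside, z up.
- objective_b: Microscope objective standing loose on the bench, 29 mm in diameter, 41 mm high; origin at its underside, z up.
- oil_bottle: Small amber immersion-oil bottle standing loose, 28 mm in diameter, 60 mm high; origin at its underside, z up.

How it is judged:
On the way, in this order (a step that is already met when the one before it is completed fails the run):
1. the guide rod is lifted out of the tray (height (world z) of guide_rod_mid above 0.055 m and contact force between guide_rod and tray below 0.1 N), for 0.1 s.
2. the rod's leading end has passed the first bushing and is between the two lugs (angle between the y axis of guide_rod and the y axis of carriage, either way round below 0.12 rad and distance between any of rod_end_a, rod_end_b and bush_mid below 0.015 m), for 0.05 s.
At the end, for the whole second after the job is handed in: The guide rod passes through both bushings, one end 5 to 30 mm beyond the second lug's outer face, the other outside the first; within 0.045 rad of the bushings' axis (let go, it would tip) and its middle within 8 mm of it; at rest, and gripped by the fingers (over 5 N) (((y of rod_end_a in the frame of carriage between 0.033 and 0.058 m and y of rod_end_b in the frame of carriage below -0.06 m) or (y of rod_end_a in the frame of carriage between -0.058 and -0.033 m and y of rod_end_b in the frame of carriage above 0.06 m) or (y of rod_end_b in the frame of carriage between 0.033 and 0.058 m and y of rod_end_a in the frame of carriage below -0.06 m) or (y of rod_end_b in the frame of carriage between -0.058 and -0.033 m and y of rod_end_a in the frame of carriage above 0.06 m)) and angle between the y axis of guide_rod and the y axis of carriage, either way round below 0.045 rad and x of guide_rod_mid in the frame of carriage between -0.008 and 0.008 m and z of guide_rod_mid in the frame of carriage between 0.067 and 0.083 m and contact force between the fingers and guide_rod above 5 N and contact force between guide_rod and tray below 0.5 N and linear speed of guide_rod below 0.03 m/s); the arm keeps its last pose, push and grip.
It fails at once if an objective or the oil bottle is knocked over (angle between any of objective_a, objective_b, oil_bottle's own z axis and vertical above 0.6 rad).
It fails at once if another rod is taken out of the tray (height (world z) of any of thick_rod_mid, short_rod_mid above 0.07 m).
It also fails if it takes over 45 s, if anything falls off the work surface, if the arm or the gripper's body presses on something with over 40 N, if the wrist force passes 120 N, or if a joint passes its speed limit or range.

## Working session

There is one attempt and no reset: what is moved stays moved. The work goes in short steps, Python scripts to look and compute and a tool call to move; the robot and the scene stay as the last step left them, time stands still between calls to the robot, and variables do not carry over. Pictures are saved under pics/ and viewed, at most 10 in all, crops included, and the job is handed in when it is done.

Besides the shell and the picture viewer there is one more tool, called after "Emit:" as name(argument=value, ...), one argument or row to a line, values as JSON. jog_arm: Moves the arm, as the interface text tells. Its arguments: {"type":"object","properties":{"rows":{"type":"array","items":{"type":"array"}},"newtons":{"type":"number"}},"required":["rows"]}

```bash
mkdir -p pics; cat > h.py <<'E'
import numpy as np, cv2
from scipy.spatial.transform import Rotation as R
from cell import arm
def shot(name,fn):
    s=arm.observe(); d=arm.get_image(name); d['state']=s
    cv2.imwrite('pics/'+fn+'.png',d['img'][:,:,::-1]); 
    np.save('pics/'+fn+'.npy',d,allow_pickle=True); return d
def load(fn): return np.load('pics/'+fn+'.npy',allow_pickle=True).item()
def tow(d,p):
    if 'rvec' in d:
        M=R.from_rotvec(np.ravel(d['rvec'])).as_matrix(); return (p-np.ravel(d['tvec']))@M
    s=d['state'];m=np.array(d['mount']);q=p@m[:3,:3].T+m[:3,3]
    return q@R.from_rotvec(s['ee_rot']).as_matrix().T+np.array(s['position'])
def px(d,u,v,z=None):
    """pixel to world: with depth, or at world height z"""
    r=np.array([(u-d['cx'])/d['fx'],(v-d['cy'])/d['fy'],1.])
    if z is None: return tow(d,r*d['depth'][int(v),int(u)])
    a=tow(d,r*0.);b=tow(d,r); return a+(b-a)*(z-a[2])/(b[2]-a[2])
def cloud(d):
    h,w=d['depth'].shape;u,v=np.meshgrid(np.arange(w),np.arange(h))
    z=d['depth'];P=np.stack([(u-d['cx'])/d['fx']*z,(v-d['cy'])/d['fy']*z,z],-1).reshape(-1,3)
    return tow(d,P).reshape(h,w,3)
E
python3 - <<'E'
from h import *
shot('top','top0');shot('scene','scene0');print(arm.observe())
E
```

```text
{'clock': 0.1, 'joints': array([ 1.21442594,  0.43512435,  0.02498688,  1.57399085, -0.01158744,
        1.13398147, -0.07512842]), 'dq': array([-0.00111599, -0.00196596,  0.0003885 , -0.00175662,  0.00070203,
       -0.00153906, -0.00079655]), 'joint_efforts': array([ 2.24578951e-03, -6.69132614e+01,  9.87418815e-01, -3.15149152e+01,
       -6.05902984e-02,  3.73854430e-02,  4.86014369e-05]), 'position': array([ 0.15673665, -0.60457014,  0.22604749]), 'ee_rot': array([-3.11504503e+00, -3.97222765e-01,  4.87823081e-04]), 'force': array([-0.11440614, -0.52482118, -0.09088116]), 'ft_torque': array([-0.01743475, -0.01211857,  0.01211373]), 'gripper_force': 0.0, 'width': 1.0021586929285602}
```

View pics/top0.png

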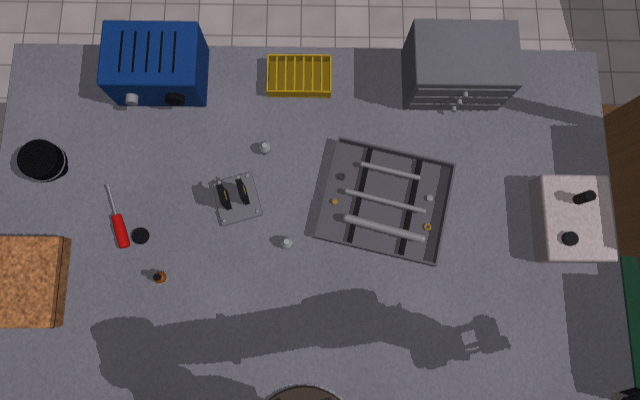

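View pics/scene0.png

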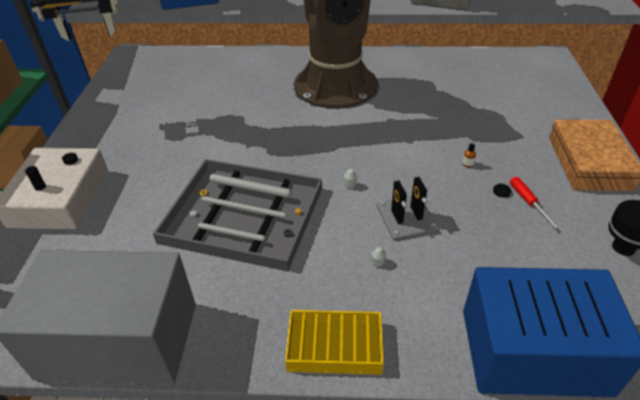

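The top view shows the tray at the right. The middle rod, (347,193)–(425,210), is slim and long; the upper one, (362,164)–(419,178), is short, and the lower one is thick. The carriage is at (236,198), with objectives at (265,148) and (287,242) and the oil bottle at (159,277).

```bash
python3 - <<'E'
from h import *
d=load('top0');C=cloud(d)
for n,(u0,u1,v0,v1,z0,z1) in dict(rod=(335,435,185,215,.024,.04),lugs=(210,265,170,220,.085,.105),tray=(300,460,130,270,.027,.036),plate=(205,270,165,230,.008,.016),oa=(255,275,138,156,.02,.08),ob=(278,297,232,252,.02,.08),oil=(150,170,266,286,.02,.08)).items():
    P=C[v0:v1,u0:u1].reshape(-1,3);P=P[(P[:,2]>z0)&(P[:,2]<z1)]
    r=cv2.minAreaRect(P[:,:2].astype(np.float32)*1000)
    print(n,len(P),P.mean(0).round(4),np.round(r[0],1),np.round(r[1],1),round(r[2],2))
for u,v in[(348,193),(425,210)]: print(px(d,u,v,.023).round(4), px(d,u,v).round(4))
i=d['img'];a=cv2.resize(i[160:240,195:285],None,fx=6,fy=6,interpolation=cv2.INTER_CUBIC)
cv2.imwrite('pics/c1.png',a[:,:,::-1])
E
```

```text
rod 427 [ 0.5421 -0.1831  0.0294] [ 543.1 -183. ] [ 64.  193.9] 2.37
lugs 256 [0.5483 0.1659 0.0977] [548.9 165.8] [44.4 57.2] 16.58
tray 1941 [ 0.544  -0.1945  0.0319] [ 546.2 -189.2] [290.5 251.9] 76.96
plate 1237 [0.5445 0.1627 0.0132] [554.8 180.7] [131.9 129.6] 13.53
oa 113 [0.6702 0.0996 0.0357] [671.9 100.2] [26.1 26.8] 3.85
ob 125 [0.4427 0.044  0.0395] [443.2  44.8] [26.1 27.6] 1.71
oil 152 [0.3619 0.3241 0.0441] [362.3 325.8] [24.9 23.8] 0.17
[ 0.5605 -0.1002  0.023 ] [ 0.5597 -0.0998  0.0267]
[ 0.5208 -0.2822  0.023 ] [ 0.5196 -0.2803  0.0301]
```

View pics/c1.png

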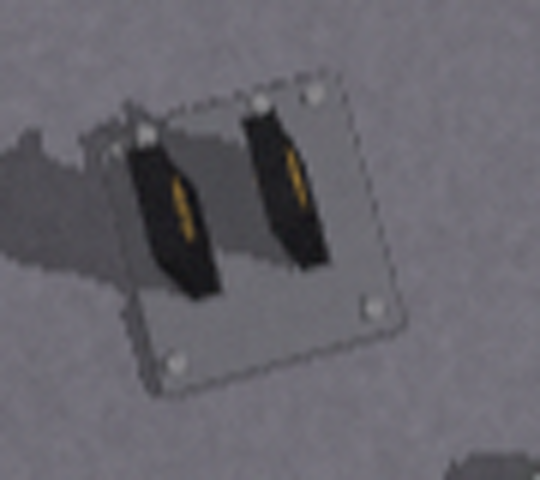

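Emit:
jog_arm(
  rows=[
    [[2, 2.2, 0], [0, 0, 4], 1],
    [[6, 6.5, 0], [0, 0, 12], 0.6],
    [[10, 10.8, 0], [0, 0, 20], 0.5],
    [[14, 15.1, 0], [0, 0, 28], 0.5],
    [[18, 19.4, 0], [0, 0, 36], 0.5],
    [[22, 23.7, 0], [0, 0, 44], 0.5],
    [[26, 28, 0], [0, 0, 52], 0.5],
    [[30, 32.3, 0], [0, 0, 60], 0.5],
  ],
  newtons=30,
)

```text
clock: 1.1
position: [0.4577, -0.2805, 0.2266]
ee_rot: [-2.496, -1.908, 0.0]
force: [-0.3, -0.5, 0.1]
width: 0.501
gripper_force: 0.0
```

Emit:
jog_arm(
  rows=[
    [[3, 3.5, 0], [0, 0, 2], 0.5],
    [[6, 6.5, 0], [0, 0, 3], 0.5],
    [[8.2, 9, 0], [0, 0, 3.5], 0.5],
    [[8.2, 9, 0], [0, 0, 3.5], 0.5],
    [[8.2, 9, 0], [0, 0, 3.5], 0.5],
  ],
)

```text
clock: 1.72
position: [0.5382, -0.1927, 0.2263]
ee_rot: [-2.441, -1.977, 0.002]
force: [-0.7, -0.8, -0.5]
width: 0.499
gripper_force: 0.0
```

```bash
python3 - <<'E'
from h import *
d=shot('wrist','w1');s=d['state'];print(s['clock'],s['position'],s['ee_rot'],s['width'],s['joints'].round(2),R.from_rotvec(s['ee_rot']).as_matrix().round(4).tolist());print(d['mount'])
E
```

```text
1.725 [ 0.53823513 -0.19267032  0.22632036] [-2.44100152e+00 -1.97694368e+00  1.70589378e-03] 0.4988012867511087 [ 0.54  0.38 -0.4   1.68  0.16  1.11 -0.11] [[0.2078, 0.9782, -0.0011], [0.9782, -0.2078, -0.0003], [-0.0006, -0.001, -1.0]]
[[-7.57087926e-04 -9.59391355e-01 -2.82077392e-01  7.60999653e-02]
 [ 9.99999445e-01 -5.19695468e-04 -9.16401572e-04  6.46058853e-04]
 [ 7.32593403e-04 -2.82077930e-01  9.59391216e-01 -1.58567638e-01]
 [ 0.00000000e+00  0.00000000e+00  0.00000000e+00  1.00000000e+00]]
```

View pics/w1.png

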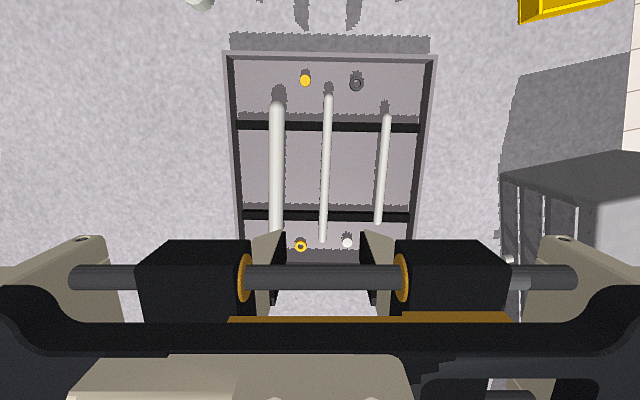

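The wrist view shows the slim long rod from (328,94) to (322,243), between the open fingers. The short rod is to its right and the thick one to its left.

```bash
python3 - <<'E'
from h import *
d=load('w1');C=cloud(d);i=d['img']
P=C[85:245,315:338].reshape(-1,3);P=P[(P[:,2]>.024)&(P[:,2]<.034)]
r=cv2.minAreaRect(P[:,:2].astype(np.float32)*1000);print(len(P),P.mean(0),r)
l=cv2.fitLine(P[:,:2].astype(np.float32),cv2.DIST_HUBER,0,.01,.01).ravel();print(l,np.degrees(np.arctan2(-l[0],l[1])))
t=(P[:,:2]-l[2:])@l[:2];m=(t.max()+t.min())/2;print('len',np.ptp(t),'mid',l[2:]+m*l[:2], 'zmax',np.percentile(P[:,2],95))
for a in[(328,94),(322,243)]:print(px(d,*a,.023))
E
```

```text
1316 [ 0.54487538 -0.17924934  0.02828897] ((543.0717163085938, -186.37918090820312), (197.76980590820312, 11.900087356567383), 75.44129943847656)
[ 0.25130925  0.96790683  0.5448754  -0.17924935] -14.554999
len 0.19776989290586502 mid [ 0.54302716 -0.1863677 ] zmax 0.030262955261724213
[ 0.56692802 -0.0915306   0.023     ]
[ 0.51787543 -0.28580868  0.023     ]
```

Emit:
jog_arm(
  rows=[
    [[0.3, 0.4, -4], [0, 0, -2.5], 0.5],
    [[0.5, 0.6, -9], [0, 0, -2.5], 0.5],
    [[0.5, 0.6, -14], [0, 0, -2.5], 0.5],
    [[0.5, 0.6, -18], [0, 0, -2.5], 0.5],
    [[0.5, 0.6, -20.5], [0, 0, -2.5], 0.5],
    [[0.5, 0.6, -21.6], [0, 0, -2.5], 0.5],
    [[0.5, 0.6, -21.6], [0, 0, -2.5], 0.5],
    [[0.5, 0.6, -21.6], [0, 0, -2.5], 0.5],
  ],
)

```text
clock: 2.78
position: [0.5446, -0.1865, 0.0119]
ee_rot: [2.483, 1.923, 0.002]
force: [0.2, -0.1, 0.3]
width: 0.498
gripper_force: 0.0
```

Emit:
jog_arm(
  rows=[
    [[0, 0, 0], [0, 0, 0], 0.3],
    [[0, 0, 0], [0, 0, 0], 0.1],
    [[0, 0, 0], [0, 0, 0], 0],
    [[0, 0, 0], [0, 0, 0], 0],
    [[0, 0, 0], [0, 0, 0], 0],
    [[0, 0, 0], [0, 0, 0], 0],
  ],
  newtons=40,
)

```text
clock: 3.52
position: [0.5438, -0.186, 0.0108]
ee_rot: [-2.483, -1.924, 0.0]
force: [-1.5, -0.5, 1.8]
width: 0.117
gripper_force: 40.0
```

Emit:
jog_arm(
  rows=[
    [[0, 0, 1.5], [0, 0, 0], 0],
    [[0, 0, 5], [0, 0, 0], 0],
    [[0, 0, 10], [0, 0, 0], 0],
    [[0, 0, 14], [0, 0, 0], 0],
    [[0.5, 2, 15], [0, 0, 4], 0],
    [[1.5, 6, 15], [0, 0, 12], 0],
    [[2.5, 10, 15], [0, 0, 20], 0],
    [[3.7, 14.5, 15], [0, 0, 27], 0],
  ],
)

```text
clock: 4.53
position: [0.5804, -0.039, 0.1602]
ee_rot: [-1.957, -2.456, 0.001]
force: [0.2, 0.6, -1.5]
width: 0.116
gripper_force: 40.0
```

Emit:
jog_arm(
  rows=[
    [[0.8, 3, 0], [0, 0, 3], 0],
    [[1.3, 5, 0], [0, 0, 4], 0],
    [[1.3, 5.5, 0], [0, 0, 4], 0],
    [[1.3, 5.5, 0], [0, 0, 4], 0],
    [[1.3, 5.5, 0], [0, 0, 4], 0],
  ],
)

```text
clock: 5.15
position: [0.5937, 0.0123, 0.1606]
ee_rot: [1.882, 2.515, -0.002]
force: [-0.3, 0.3, -2.6]
width: 0.117
gripper_force: 40.0
```

```bash
python3 - <<'E'
from h import *
d=shot('wrist','w2');s=d['state'];print(s['clock'],s['position'],s['ee_rot'],s['width'],s['joints'].round(2),R.from_rotvec(s['ee_rot']).as_matrix().round(4).tolist(),s['gripper_force'])
E
```

```text
5.15 [0.59371147 0.01226223 0.1606308 ] [ 1.88155817e+00  2.51536496e+00 -1.52065353e-03] 0.11669466644584384 [ 0.26  0.51 -0.54  1.7   0.3   1.02 -0.09] [[-0.2824, 0.9593, -0.0003], [0.9593, 0.2824, -0.001], [-0.0009, -0.0006, -1.0]] 39.9994432926178
```

View pics/w2.png

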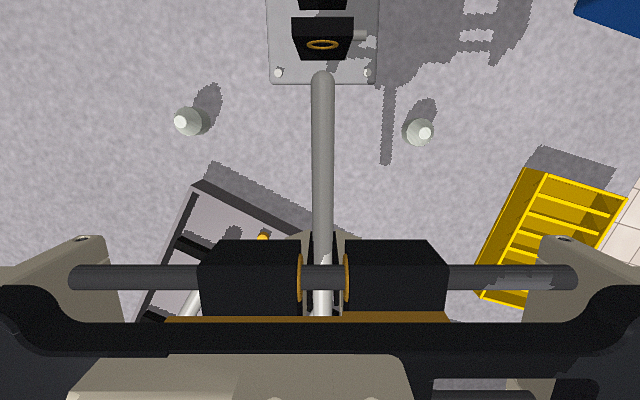

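The wrist view shows the rod, tip at (322,72), pointing at the first bushing (brass ring near (323,44)) and nearly in line with it. Next I'll measure both from depth.

```bash
cat > meas.py <<'E'
from h import *
import sys
def rod(d,u0,u1,v0,v1,z0,z1):
    P=cloud(d)[v0:v1,u0:u1].reshape(-1,3);P=P[(P[:,2]>z0)&(P[:,2]<z1)]
    # cylinder axis fit, radius 6 mm: line x=a+b*y, z=c+e*y
    from scipy.optimize import least_squares
    y0=P[:,1].mean();c0=P.mean(0)
    def f(q):
        n=np.array([q[1],1,q[3]]);n/=np.linalg.norm(n);w=P-np.array([q[0],y0,q[2]])
        return np.linalg.norm(w-np.outer(w@n,n),axis=1)-.006
    q=least_squares(f,[c0[0],0,c0[2]-.005,0],loss='soft_l1',f_scale=.001).x
    n=np.array([q[1],1,q[3]]);n/=np.linalg.norm(n);p=np.array([q[0],y0,q[2]])
    t=(P-p)@n
    return p,n,p+n*t.max(),len(P),np.abs(f(q)).mean()
E
python3 - <<'E'
from meas import *
d=load('w2');C=cloud(d)
p,n,e,k,r=rod(d,306,338,70,225,.15,.19)
print('rod',p.round(4),n.round(4),'yaw',np.degrees(np.arctan2(-n[0],n[1])),'tip',e.round(4),k,r)
# lug1 front face
P=C[28:62,285:360].reshape(-1,3);P=P[(P[:,2]>.03)&(P[:,2]<.093)]
F=P[:,:2]; l=cv2.fitLine(F.astype(np.float32),cv2.DIST_HUBER,0,.01,.01).ravel();print('face',len(P),l,'yaw',np.degrees(np.arctan2(l[1],l[0])))
# tops
T=C[0:40,280:365].reshape(-1,3);T=T[(T[:,2]>.0955)&(T[:,2]<.100)]
r=cv2.minAreaRect(T[:,:2].astype(np.float32)*1000);print('tops',len(T),T.mean(0),r)
# plate
Q=C[0:90,255:390].reshape(-1,3);Q=Q[(Q[:,2]>.009)&(Q[:,2]<.015)]
r=cv2.minAreaRect(Q[:,:2].astype(np.float32)*1000);print('plate',r)
i=d['img'];a=cv2.resize(i[0:100,255:390],None,fx=5.9,fy=5.9,interpolation=cv2.INTER_CUBIC)
cv2.imwrite('pics/c2.png',a[:,:,::-1])
# ring: brass pixels -> ray with face plane
hs=cv2.cvtColor(i,cv2.COLOR_RGB2HSV);m=(hs[...,0]>12)&(hs[...,0]<30)&(hs[...,1]>120);m[:30]=0;m[62:]=0;m[:,:295]=0;m[:,350:]=0
v,u=np.nonzero(m);print('ring px',len(u),u.min(),u.max(),v.min(),v.max());print('ring pts',np.median(C[m],0),C[m].min(0),C[m].max(0))
E
```

```text
rod [0.5768 0.0712 0.1732] [-0.2818  0.9595 -0.003 ] yaw 16.36921805614276 tip [0.5664 0.1066 0.1731] 3470 0.00043699531632245036
face 1089 [0.95856667 0.2848682  0.55835235 0.13991585] yaw 16.55097
tops 1235 [0.55484358 0.14494755 0.09754943] ((554.7213134765625, 144.95433044433594), (44.116153717041016, 12.587503433227539), 16.63435935974121)
plate ((552.0543823242188, 153.95230102539062), (110.13089752197266, 74.71797180175781), 16.576570510864258)
ring px 226 303 345 37 57
ring pts [0.55682567 0.13907647 0.07545172] [0.54097366 0.13493474 0.02629341] [0.57500247 0.14495491 0.09427339]
```

View pics/c2.png

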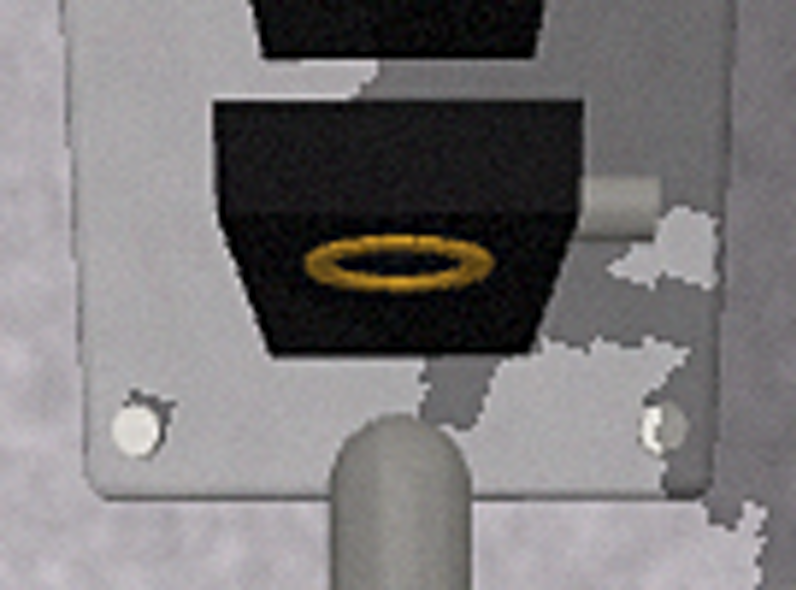

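Measured in the carriage frame, the rod is within 0.5 mm sideways and 0.25° of the axis. It sits 98 mm above the bushing axis, and the tip is 34 mm short of the first face. I'll lower it and turn it slightly.

Emit:
jog_arm(
  rows=[
    [[0, 0, -2], [0, 0, 0.2], 0],
    [[0, 0, -5], [0, 0, 0.2], 0],
    [[0, 0, -8], [0, 0, 0.2], 0],
    [[0, 0, -9.4], [0, 0, 0.2], 0],
    [[0, 0, -9.8], [0, 0, 0.2], 0],
    [[0, 0, -9.8], [0, 0, 0.2], 0],
    [[0, 0, -9.8], [0, 0, 0.2], 0],
  ],
)

```text
clock: 6.08
position: [0.5946, 0.0141, 0.0638]
ee_rot: [1.874, 2.52, 0.002]
force: [0.5, 0.2, -1.9]
width: 0.12
gripper_force: 40.0
```

```bash
python3 - <<'E'
from meas import *
d=shot('wrist','w3');s=d['state'];C=cloud(d);print(s['clock'],s['position'],s['force'],R.from_rotvec(s['ee_rot']).as_matrix().round(4).tolist())
p,n,e,k,r=rod(d,300,345,60,225,.05,.09)
print('rod',p.round(4),n.round(4),'yaw',np.degrees(np.arctan2(-n[0],n[1])),'tip',e.round(4),k,r)
T=C[0:80,270:375].reshape(-1,3);T=T[(T[:,2]>.094)&(T[:,2]<.101)]
nn=np.array([-.2857,.9583]);q=(T[:,:2]-[.55472,.14495])@nn;T=T[np.abs(q)<.012]
rr=cv2.minAreaRect(T[:,:2].astype(np.float32)*1000);print('top1',len(T),T.mean(0),rr)
L=np.array(rr[0])/1000; w=L-p[:2]; print('lateral at lug', w@np.array([n[1],-n[0]]),'along from tip',(L-e[:2])@nn-.006,'z at lug',p[2]+n[2]*(w@nn))
E
```

```text
6.075 [0.59464187 0.01412524 0.06379448] [ 0.47572869  0.15513185 -1.9118983 ] [[-0.2879, 0.9577, 0.0018], [0.9577, 0.2879, 0.0002], [-0.0004, 0.0017, -1.0]]
rod [0.5774 0.0728 0.0764] [-0.287   0.9579 -0.003 ] yaw 16.67576071330775 tip [0.5667 0.1084 0.0763] 3468 0.00043650265160983495
top1 0 [nan nan nan] ((0.0, 0.0), (0.0, 0.0), 0.0)
lateral at lug -0.5739939109603824 along from tip 0.052063347244033414 z at lug 0.07614193655152952<stdin>:7: RuntimeWarning: Mean of empty slice.
  ret = um.true_divide(
```

View pics/w3.png

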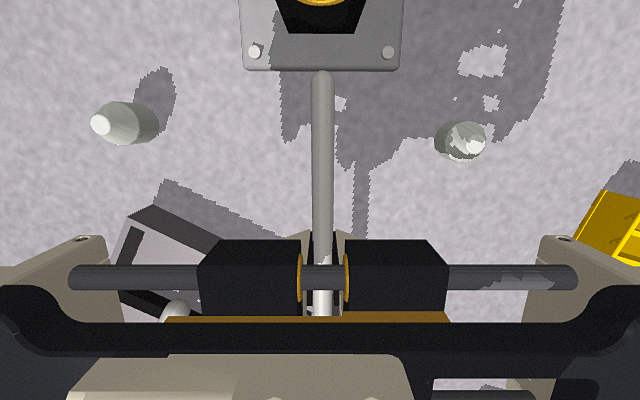

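Against the lug pose from the earlier view, the rod is 1.0 mm to the carriage's +x side and 0.7 mm high, and its yaw is good to 0.1°. I'll correct that and enter the first bushing.

Emit:
jog_arm(
  rows=[
    [[-0.1, -0.03, -0.07], [0, 0, 0], 0],
    [[-0.38, 0.93, -0.07], [0, 0, 0], 0],
    [[-0.67, 1.89, -0.07], [0, 0, 0], 0],
    [[-0.96, 2.84, -0.07], [0, 0, 0], 0],
    [[-1.1, 3.32, -0.07], [0, 0, 0], 0],
    [[-1.24, 3.8, -0.07], [0, 0, 0], 0],
    [[-1.39, 4.28, -0.07], [0, 0, 0], 0],
    [[-1.39, 4.28, -0.07], [0, 0, 0], 0],
  ],
)

```text
clock: 7.12
position: [0.5799, 0.0572, 0.0621]
ee_rot: [-1.874, -2.521, -0.0]
force: [1.1, 0.7, -2.1]
width: 0.115
gripper_force: 40.0
```

```bash
python3 - <<'E'
from meas import *
d=shot('scene','s4');s=arm.observe();print(s['clock'],s['position'],s['force'],s['ft_torque'],R.from_rotvec(s['ee_rot']).as_matrix().round(4).tolist())
i=d['img'];a=cv2.resize(i[150:270,310:450],None,fx=5,fy=5,interpolation=cv2.INTER_CUBIC);cv2.imwrite('pics/c4.png',a[:,:,::-1])
E
```

```text
7.175 [0.58000812 0.05678503 0.06203502] [-0.49787623  0.30406196 -2.3369788 ] [-0.02714215 -0.08380902 -0.04601007] [[-0.2881, 0.9576, 0.0], [0.9576, 0.2881, -0.0001], [-0.0001, 0.0, -1.0]]
```

View pics/c4.png

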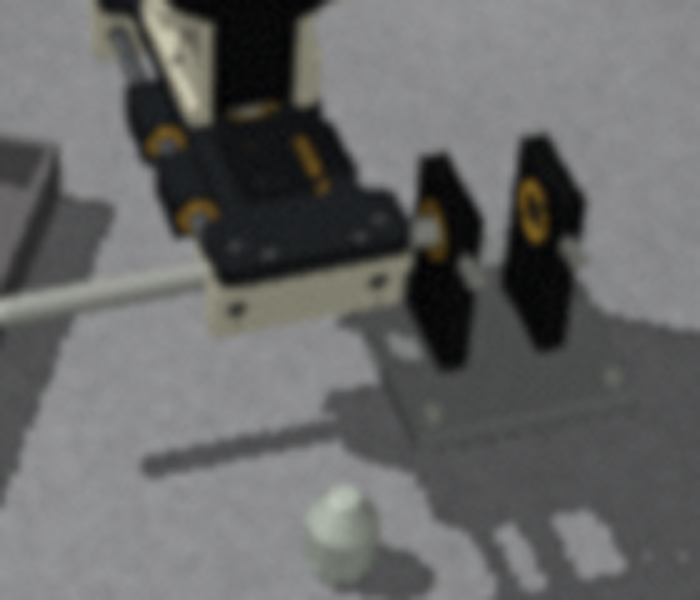

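The rod tip is about 12 mm inside the first bushing with no contact force. The pose readings are noisy by about 1 mm, and the single-image relative fit (w2) is the more reliable one. I'll take back most of that last correction and go on to between the lugs.

Emit:
jog_arm(
  rows=[
    [[0.08, 0.02, 0.08], [0, 0, 0], 0],
    [[-0.06, 0.5, 0.08], [0, 0, 0], 0],
    [[-0.21, 0.98, 0.08], [0, 0, 0], 0],
    [[-0.35, 1.46, 0.08], [0, 0, 0], 0],
    [[-0.49, 1.94, 0.08], [0, 0, 0], 0],
    [[-0.49, 1.94, 0.08], [0, 0, 0], 0],
    [[-0.49, 1.94, 0.08], [0, 0, 0], 0],
  ],
)

```text
clock: 8.05
position: [0.5752, 0.076, 0.0628]
ee_rot: [1.874, 2.521, -0.0]
force: [-0.6, 0.0, -2.2]
width: 0.116
gripper_force: 40.0
```

```bash
python3 - <<'E'
from meas import *
o=[]
for k in range(6):
    d=arm.get_image('wrist');s=arm.observe();o.append(np.r_[s['position']*1e3,s['force'],s['ft_torque']])
o=np.array(o);print(s['clock'],o.mean(0).round(2),o.std(0).round(2))
d=shot('scene','s5');i=d['img'];a=cv2.resize(i[170:230,375:445],None,fx=8,fy=8,interpolation=cv2.INTER_CUBIC);cv2.imwrite('pics/c5.png',a[:,:,::-1])
E
```

```text
8.35 [ 5.7516e+02  7.5950e+01  6.2820e+01 -3.1000e-01 -5.0000e-02 -2.2400e+00
 -1.0000e-02 -1.4000e-01 -1.0000e-02] [0.01 0.05 0.01 0.73 0.36 0.49 0.01 0.05 0.02]
```

View pics/c5.png

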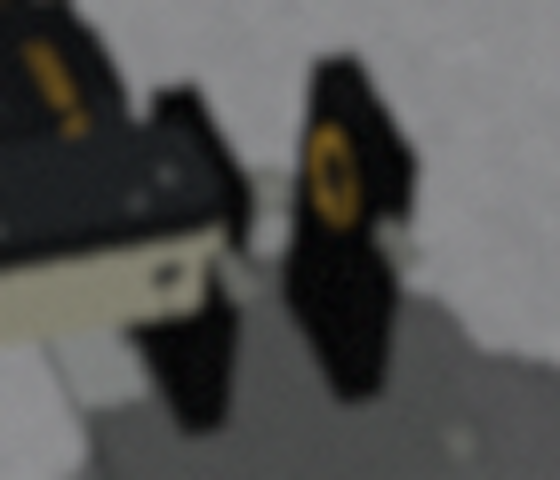

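The tip is now between the lugs at about carriage y = +4 mm, with no contact. The readings are steady (std 0.05 mm) and put the rod within 0.3 mm of the axis. I'll advance 39 mm through the second bushing.

Emit:
jog_arm(
  rows=[
    [[-0.17, 0.57, 0], [0, 0, 0], 0],
    [[-0.34, 1.15, 0], [0, 0, 0], 0],
    [[-0.51, 1.72, 0], [0, 0, 0], 0],
    [[-0.69, 2.3, 0], [0, 0, 0], 0],
    [[-0.86, 2.87, 0], [0, 0, 0], 0],
    [[-1.03, 3.45, 0], [0, 0, 0], 0],
    [[-1.12, 3.74, 0], [0, 0, 0], 0],
    [[-1.12, 3.74, 0], [0, 0, 0], 0],
  ],
)

```text
clock: 9.4
position: [0.5639, 0.1138, 0.0629]
ee_rot: [1.874, 2.521, 0.0]
force: [-0.0, -0.3, -3.6]
width: 0.12
gripper_force: 40.0
```

Emit:
jog_arm(
  rows=[
    [[0, 0, 0], [0, 0, 0], 0],
    [[0, 0, 0], [0, 0, 0], 0],
    [[0, 0, 0], [0, 0, 0], 0],
    [[0, 0, 0], [0, 0, 0], 0],
  ],
)

```text
clock: 9.9
position: [0.5639, 0.1135, 0.0628]
ee_rot: [1.875, 2.521, 0.0]
force: [0.0, -0.2, -2.3]
width: 0.113
gripper_force: 40.0
```

```bash
python3 - <<'E'
from meas import *
n=np.array([-.2857,.9583]);c=np.array([.55472,.14495])+.022*n
d=shot('wrist','w6');s=d['state'];print(s['clock'],s['position'],s['force'],s['ft_torque'],R.from_rotvec(s['ee_rot']).as_matrix().round(4).tolist())
print('tip y_c by TCP',(s['position'][:2]-c)@n+.0982,'by w3 tip',((np.array([.5667,.1084])+s['position'][:2]-[.59464,.01413])-c)@n)
p,a,e,k,r=rod(d,300,345,60,225,.05,.09);print('rod',p.round(4),a.round(4),np.degrees(np.arctan2(-a[0],a[1])),'lat',(p[:2]-c)@[.9583,.2857],k)
d=shot('top','t6');C=cloud(d)
P=C[165:225,195:280].reshape(-1,3);q=P[:,:2]-c;y=q@n;x=q@[.9583,.2857]
m=(P[:,2]>.06)&(P[:,2]<.09)&(np.abs(x)<.008)&(y>.03);print('tip pts',m.sum(),y[m].max() if m.any() else 0)
i=d['img'];b=cv2.resize(i[165:230,195:275],None,fx=8,fy=8,interpolation=cv2.INTER_CUBIC);cv2.imwrite('pics/c6.png',b[:,:,::-1])
E
```

```text
9.9 [0.56392942 0.11351934 0.06284375] [ 1.14668599e-03 -1.59552825e-01 -2.25480713e+00] [-0.06418062 -0.13472236  0.0514815 ] [[-0.2879, 0.9577, 0.0], [0.9577, 0.2879, -0.0], [-0.0, 0.0, -1.0]]
tip y_c by TCP 0.04344967636610909 by w3 tip 0.04357107536610906
rod [0.5466 0.1726 0.0757] [-0.2854  0.9584 -0.0107] 16.58143084503146 lat 9.67610726865847e-05 2572
tip pts 27 0.043277511813720616
```

View pics/c6.png

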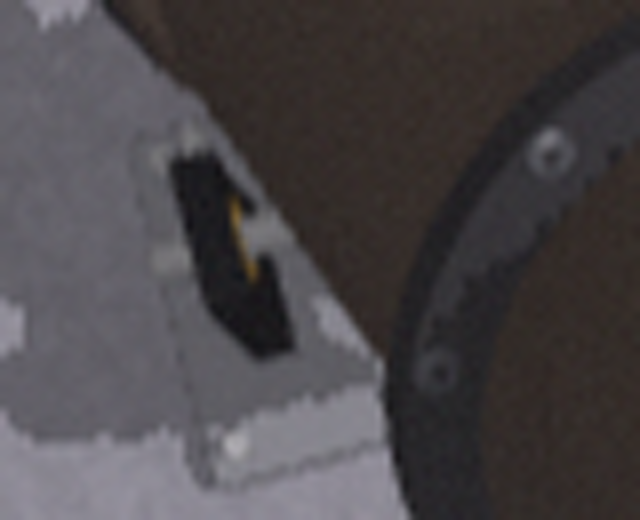

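The top view shows the rod tip sticking out about 15 mm past the second lug (near (170,262) in the crop). The depth fit puts it on the axis and aligned, and it is still gripped at 40 N. Handing in.

```bash
python3 -c "
from cell import arm
print(arm.sign_off())"
```

```text
the job is handed in; nothing more can be done
None
```

The guide rod is threaded through both bushings, its end about 15 mm beyond the second lug by depth measurement, still gripped at 40 N and in line; the job was handed in at about 10 s, and sign-off returned no verdict.

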